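Set the belt tension on the bottle roller

TASK

The amber bottle left on top of the bottle roller's drive unit is in the way of the tensioner arm: stand it upright in the grey spill tray, next to the bottle already there. Then free the clamp knob on the arm, swing the sprung arm round until its pointer lines up with the index tab on the scale, and tighten the knob fully so that the arm stays there. Do not let the arm fly back, do not shift the tab, and leave everything else on the bench where it stands.

Things in the scene. Friction and masses are not known exactly. Their poses are not given: they have to be found in the camera images.
- drive: The bottle roller: origin under the centre of its drive unit, x from the unit's front (scale side) to its back, z up. The drive unit is a fixed white box 260 (x) x 270 (y) x 55 mm high with a flat top, the scale, arm and knob on it; behind it (130 to 260 mm from the centre, 216 mm wide) stands a deck with two rollers, lower than 65 mm
- pivot (a point): Pivot of the sprung tensioner arm: on its vertical swing axis, level with the drive unit's top (55 mm above the bench), 80 mm behind the unit's centre; axes as those of drive. The round pivot boss rises 23 mm above the top
- tension_arm (a joint): Deflection of the arm, rad, 0 to 1.35, growing anticlockwise from above. At 0.675 the arm points from the pivot along -x of drive; at 0 it is 0.675 rad clockwise of that. When the clamp is free a spring drives it towards 0: about 2 N at the knob at the low end, 9 N at the high end. With the clamp tight it stays put and resists a further 15 N or so at the knob
- pointer_tip (a point): End of the dark pointer on the arm, 172 mm from the pivot. The aluminium arm is 24 mm wide, its upper face 15 mm above the unit's top; the pointer runs over an arc scale on the unit with a tick every 0.05 rad and a long one every 0.25 rad
- clamp_knob (a joint): Turn of the clamp knob that rides on the arm, rad: 0 tight, growing anticlockwise from above, stop at 1.2. It lets go gradually between 0.3 and 0.75 and is wholly free beyond 0.75; fully tight means turned back to under 0.2. Turning takes 0.1 to 0.3 N m; it does not turn by itself
- knob_grip (a point): Centre of the knob's grip on its vertical axis, 128 mm from the pivot along the arm. The grip is a black upright bar 54 mm long, 15 thick, 32 high; its top is 14 mm above this point, its foot 18 mm below, on a collar 36 mm wide. At knob joint 0.95 the bar lies along the arm, at 0 it is 0.95 rad clockwise of that. The frame turns with the knob: the bar is its x axis turned by -0.95 rad about z
- index_tab (a joint): Setting of the index tab, rad, on the same scale as the arm's deflection: pointer and tab are in line when the two joints read the same. The tab slides stiffly if pushed; leave it alone
- tab_mark (a point): Mark of the index tab, a small dark steel clip 26 x 16 x 8 mm on the front rim of the scale; the mark is the end of its rib, 172 mm from the pivot, at the place which the pointer tip has to reach (horizontally)
- bottle_mid (a point): Amber bottle to clear, standing on the drive unit in the arm's path: half-way up its axis. Height 112 mm, body 60 mm in diameter up to 82 mm, then a shoulder to a blue cap 35 mm in diameter; 0.2 to 0.4 kg. z points up the bottle
- tray_in (a point): Centre of the inner floor of the fixed grey spill tray (outside 280 x 120 mm, wall 4 mm thick and 16 mm high); x along its length, y along its width, z up
- stock_mid (a point): Amber bottle of the same size that already stands in the tray, on its centre line: half-way up its axis. Leave it standing there
- beaker_in (a point): Glass beaker (68 mm diameter, 85 mm high) on the bench, centre of its inner floor; leave alone
- hdpe_small_pt (a point): Small white bottle (44 mm diameter, 75 mm high) on the back of the drive unit, half-way up; leave alone
- hdpe_tall_pt (a point): White bottle (72 mm diameter, 170 mm high) at the side of the bench, half-way up; leave alone
- hdpe_tall2_pt (a point): White bottle with paper label (72 mm diameter, 170 mm high) at the side of the bench, half-way up; leave alone
- spatula_grip (a point): Spatula lying on the bench (170 mm long), its grip; leave alone

How it is judged:
By the outcome, as a careful person would: the job done as asked, in the order asked, and still so for the second after the job is handed in, with the robot touching nothing.
It also fails if it takes over 64 s, if anything falls off the work surface, if the arm or the gripper's body presses on something with over 40 N, if the wrist force passes 120 N, or if a joint passes its speed limit or range.

ROBOT

A 7-joint arm with a two-finger parallel gripper is mounted at the origin on the work surface. World frame = base frame: x ahead of the robot, y to its left, z up, the work surface at z = 0. Lengths are in mm, angles in rad, forces in N, time in s.
With the tool pointing down it reaches from about 425 to 1025 mm from the base axis. Payload 3.6 kg.
Tool frame: the origin (TCP) lies between the finger pads; the fingertips stand r.tip_reach ahead of it and the grasp point (between the pads) lies 3 mm ahead of it (r.tip_reach is the distance from the TCP to the fingertips, in mm); z points along the fingers, y is the line along which they close (so a half turn about z gives the same grasp; the last joint's range is limited). The gripper opens to 85 mm and grips with 20 to 120 N. Pads are 22 mm wide; open, the fingers measure 114 mm over their backs; the gripper's body (76 mm by 85 mm) begins 54 mm behind the grasp point. The pads swing forward as they close: fully open they stand 13 mm farther back than shut.
Start: joints at [1.063, 0.591, 0.048, 1.609, -0.033, 0.943, -0.034], TCP at [291.518, -663.812, 224.702] pointing down, gripper open.
Joint ranges: [-2.69, 2.69], [-0.47, 2.24], [-1.27, 1.36], [0.19, 2.51], [-1.53, 4.68], [0.08, 2.07], [-3.09, 3.09]. Speed limits (rad/s): [2.57, 2.57, 3.14, 3.14, 3.14, 3.14, 3.14].

INTERFACE

Orientations are given as [roll, pitch, yaw] about the fixed x, y, z axes, in that order (R = Rz(yaw) Ry(pitch) Rx(roll)).
In Python, from station import r gives the robot as it stands.
- The arm moves only by the shell command python3 -m pendant 'ROWS' [FORCE]. ROWS is a JSON object of lists of equal length, an entry for each row: "linear": the shift along the tool's x, y, z in mm, a list of three; "angular": the turn, a rotation vector about the tool's x, y, z in rad, a list of three; "hand": the closure, from -1 (fully open) to 1 (shut). A call has 1 to 20 rows; each row shifts and turns the commanded pose from where the row before left it, along the tool's axes as they then stand; what a row does not reach is not made up. A row lasts 1/12 s, in which the tool goes at most 41.7 mm and 7.16 degrees, less where a joint would pass 70% of its speed; a pose out of reach is approached as far as the arm can. A call with a gripper value outside its range is refused whole. The fingers move at their own pace and stop on an object; FORCE is the grip in N (left out, the last holds). Time passes only in rows, so rows that do not move let the fingers close. It gives the time, the measured TCP pose, the force, the opening and the grip force at its end, in the units of the state.
- r.read_state(): the state, without advancing time (a new reading comes with each control period).
- r.grab_frame(name): name is "side" or "top" or "wrist"; returns the picture (384x512x3 uint8, red, green, blue); there is no depth.
- r.camera_params(name): a dict with "fx", "fy", "cx", "cy" (pixels), "k1" (the pictures are not rectified: a ray, as slopes to the right and down, at radius r is drawn at 1 + k1 r^2 times it, then the intrinsics apply), "world_from_camera" (4x4, takes a point from camera to world coordinates). Camera axes: x right, y down, z forward; pixel columns grow to the right and rows downward; lengths in mm; the calibration is good to about 2 mm. A picture is of the moment at which its call begins: read the wrist's pose just before it. camera_params takes no time and is no camera call; for the wrist camera it gives the pose at the moment of the call.
- r.finish_job(): hands the job in; it is judged then, once.
The state is a dict: "t": time; "joint_positions": joint angles; "joint_vel": joint speeds; "tau": joint torques, N m; "ee_pos": TCP position; "ee_rot": TCP orientation; "force": force on the tool from outside, world axes, zero at the start; "wrist_torque": the same for the moment, N m; "gripper_width": finger opening in mm; "finger_force": force on a finger pad.
Only numpy, scipy, OpenCV 4.12 (cv2) and the standard library are available. Lean on these libraries where they do the work, as an engineer would, in place of code of your own. Each camera call takes 0.05 s, during which the arm holds its last target. There are 200 camera calls.

## Working session

There is one attempt and no reset: what is moved stays moved. The work goes in short steps, Python scripts to look and compute and a shell command to move; the robot and the scene stay as the last step left them, time stands still between calls to the robot, and variables do not carry over. Pictures are saved under pics/ and viewed, at most 13 in all, crops included, and the job is handed in when it is done.

```bash
ls; mkdir -p pics; python3 - <<'E'
from station import r
import cv2
s=r.read_state(); print(s, r.tip_reach)
for n in("top","side"):
    im=r.grab_frame(n); cv2.imwrite(f"pics/{n}0.png",im[:,:,::-1]); p=r.camera_params(n); print(n,p)
E
```

```text
pics
{'t': 0.0, 'joint_positions': array([ 1.06350023,  0.59210761,  0.04830778,  1.6098327 , -0.03326338,
        0.94267385, -0.03372246]), 'joint_vel': array([ 0.00096079, -0.00076837,  0.00054109, -0.00072475, -0.00050699,
       -0.00045952, -0.00014866]), 'tau': array([-6.72625697e-05, -5.48685336e+01,  1.54655848e+00, -1.98119795e+01,
        9.40573082e-03,  8.89740943e-03, -7.08615502e-06]), 'ee_pos': array([ 291.16962813, -663.04798185,  223.54557505]), 'ee_rot': array([-3.13938085e+00,  1.59193588e-04,  4.13869029e-01]), 'force': array([-0.47716294,  0.84707822,  0.27192587]), 'wrist_torque': array([-0.01799976,  0.04904007, -0.0333657 ]), 'finger_force': 0.0, 'gripper_width': 85.3974746096222} 22.0
top {'fx': 360.8492628459723, 'fy': 360.8492628459723, 'cx': 261.34609507927075, 'cy': 190.44263881345933, 'k1': 0.02314136497649668, 'world_from_camera': array([[-2.86380877e-02, -9.94937223e-01,  9.63316234e-02,
         3.49353197e+02],
       [-9.99497058e-01,  2.98152097e-02,  1.08020349e-02,
         7.71917720e+01],
       [-1.36194942e-02, -9.59738246e-02, -9.95290678e-01,
         1.36189006e+03],
       [ 0.00000000e+00,  0.00000000e+00,  0.00000000e+00,
         1.00000000e+00]])}
side {'fx': 352.799478049428, 'fy': 352.799478049428, 'cx': 253.81394825373275, 'cy': 185.66527517338113, 'k1': 0.022959043535522427, 'world_from_camera': array([[-8.15116102e-01, -4.39157340e-01,  3.77791704e-01,
         4.37131556e+01],
       [-5.79118836e-01,  6.33938760e-01, -5.12584650e-01,
         6.27348690e+02],
       [-1.43914932e-02, -6.36602293e-01, -7.71057978e-01,
         9.29646805e+02],
       [ 0.00000000e+00,  0.00000000e+00,  0.00000000e+00,
         1.00000000e+00]])}
```

View pics/top0.png

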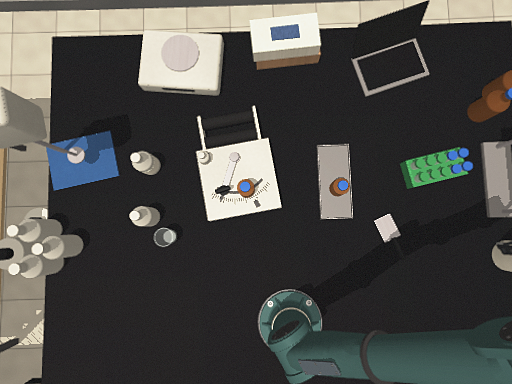

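View pics/side0.png

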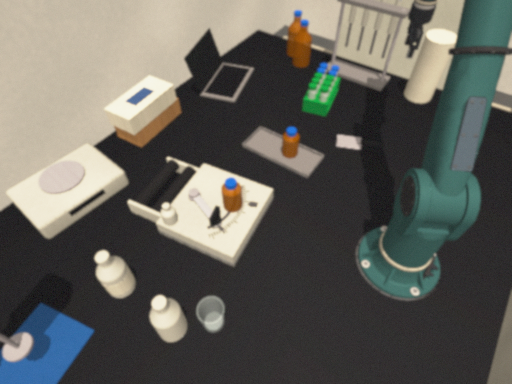

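The top view shows the drive at (238,180), with the pivot at (234,157), knob at (222,190), bottle cap at (247,187) and tab near (257,203). The tray is at (336,181), and the stock bottle's cap is at (343,185). The small white bottle is at (204,156).

```bash
cat > h.py <<'E'
import numpy as np, cv2
from station import r
def ray(p,uv):
    K=np.array([[p["fx"],0,p["cx"]],[0,p["fy"],p["cy"]],[0,0,1.]])
    d=np.array([(uv[0]-p["cx"])/p["fx"],(uv[1]-p["cy"])/p["fy"]]); u=d.copy()
    for _ in range(20): u=d/(1+p["k1"]*(u@u))
    W=p["world_from_camera"]; return W[:3,3], W[:3,:3]@np.array([u[0],u[1],1])
def onz(p,uv,z):
    o,d=ray(p,uv); return o+d*(z-o[2])/d[2]
def proj(p,X):
    W=p["world_from_camera"]; c=W[:3,:3].T@(np.asarray(X,float)-W[:3,3]); u=c[:2]/c[2]
    u=u*(1+p["k1"]*(u@u)); return np.array([p["fx"]*u[0]+p["cx"],p["fy"]*u[1]+p["cy"]])
def blobs(m,amin):
    n,l,s,c=cv2.connectedComponentsWithStats(m.astype(np.uint8)*255); return [(c[i].round(1),s[i][4],s[i][:4]) for i in range(1,n) if s[i][4]>=amin]
def snap(n,f=None):
    p=r.camera_params(n); im=r.grab_frame(n)
    if f: cv2.imwrite(f"pics/{f}.png",im[:,:,::-1])
    return p,im,cv2.cvtColor(im,cv2.COLOR_RGB2HSV)
E
python3 - <<'E'
from h import *
for n in("top","side"):
    p=r.camera_params(n); im=cv2.imread(f"pics/{n}0.png"); h=cv2.cvtColor(im,cv2.COLOR_BGR2HSV)
    m=(h[:,:,0]>100)&(h[:,:,0]<125)&(h[:,:,1]>150)&(h[:,:,2]>120)
    for c,a,b in blobs(m,15): print(n,"cap",c,a,onz(p,c,108 if n=="x" else 108).round(), onz(p,c,163).round())
    if n=="top":
        v=h[:,:,2]; s=h[:,:,1]
        m=(v>170)&(s<60); m[:, :190]=0; m[:130]=0; m[225:]=0; m[:,290:]=0
        cs=max(cv2.findContours(m.astype(np.uint8),0,2)[0],key=cv2.contourArea); R=cv2.minAreaRect(cs); print(R)
        for q in cv2.boxPoints(R): print("drive",q,onz(p,q,55).round())
        m=(v>90)&(s<60); m[:,:305]=0; m[:,365:]=0; m[:135]=0; m[228:]=0
        cs=max(cv2.findContours(m.astype(np.uint8),0,2)[0],key=cv2.contourArea); R=cv2.minAreaRect(cs); print(R)
        for q in cv2.boxPoints(R): print("tray",q,onz(p,q,16).round())
        print("pivot",onz(p,(234,157),78).round(), "knob",onz(p,(222,190),85).round(),"tab",onz(p,(257,203),60).round())
im=cv2.imread("pics/top0.png"); cv2.imwrite("pics/topc.png",cv2.resize(im[125:235,185:365],None,fx=4.4,fy=4.4,interpolation=2))
E
```

```text
top cap [509.6  92.8] 32 [ 788. -789.  108.] [ 769. -751.  163.]
top cap [463.5 152.2] 79 [ 583. -615.  108.] [ 573. -585.  163.]
top cap [452.4 154.9] 70 [ 575. -577.  108.] [ 565. -548.  163.]
top cap [ 72.7 160.8] 31 [595. 752. 108.] [585. 722. 163.]
top cap [462.3 166.8] 150 [ 532. -607.  108.] [ 524. -577.  163.]
top cap [342.5 184.9] 74 [ 482. -192.  108.] [ 476. -180.  163.]
top cap [244.7 186.3] 79 [487. 149. 108.] [481. 145. 163.]
((236.6807098388672, 169.66421508789062), (90.72515869140625, 74.36207580566406), 80.13418579101562)
drive [192.27704 131.34312] [703. 341.  55.]
drive [265.5394  118.60182] [743.  68.  55.]
drive [281.08438 207.9853 ] [410.  22.  55.]
drive [207.82202 220.72661] [372. 288.  55.]
((334.5000305175781, 181.5), (74.61860656738281, 32.76591873168945), 87.20729064941406)
tray [316.31873 145.03323] [ 646. -121.   16.]
tray [349.04572 143.4368 ] [ 648. -244.   16.]
tray [352.68134 217.96677] [ 367. -243.   16.]
tray [319.95435 219.5632 ] [ 365. -122.   16.]
pivot [598. 186.  78.] knob [479. 231.  85.] tab [430. 108.  60.]
side cap [297.5  12.9] 22 [ 916. -957.  108.] [ 857. -851.  163.]
side cap [304.   22.5] 20 [ 838. -889.  108.] [ 785. -787.  163.]
side cap [322.  67.] 69 [ 583. -599.  108.] [ 547. -517.  163.]
side cap [333.4  70.3] 54 [ 533. -604.  108.] [ 500. -521.  163.]
side cap [291.2 130. ] 77 [ 485. -196.  108.] [ 455. -141.  163.]
side cap [230.4 183.1] 78 [511. 113. 108.] [479. 148. 163.]
side cap [ 49.1 354.3] 3125 [536. 719. 108.] [503. 713. 163.]
```

View pics/topc.png

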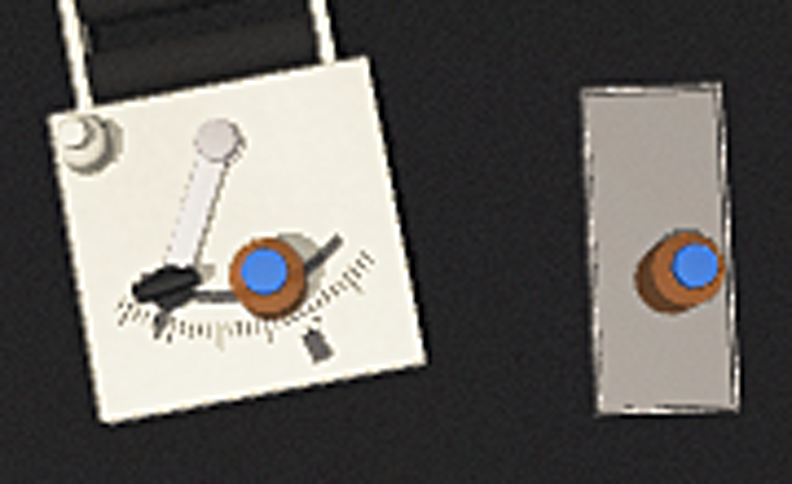

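```bash
python3 -m pendant '{"linear":[[20,-25,-6],[22,-27,-6],[22,-27,-6],[22,-27,-6],[22,-27,-6],[22,-27,-6],[22,-27,-6],[22,-27,-6],[22,-27,-6],[22,-27,-6],[22,-27,-6],[22,-27,-6],[22,-27,-6],[22,-27,-6],[22,-27,-6],[22,-27,-6],[22,-27,-6],[22,-27,-6],[22,-27,-6],[20,-25,-6]],"angular":[[0,0,0],[0,0,0],[0,0,0],[0,0,0],[0,0,0],[0,0,0],[0,0,0],[0,0,0],[0,0,0],[0,0,0],[0,0,0],[0,0,0],[0,0,0],[0,0,0],[0,0,0],[0,0,0],[0,0,0],[0,0,0],[0,0,0],[0,0,0]],"hand":[-1,-1,-1,-1,-1,-1,-1,-1,-1,-1,-1,-1,-1,-1,-1,-1,-1,-1,-1,-1]}'
python3 -m pendant '{"linear":[[0,0,0],[0,0,0],[0,0,0],[0,0,0],[0,0,0],[0,0,0],[0,0,0],[0,0,0],[0,0,0],[0,0,0],[0,0,0],[0,0,0]],"angular":[[0,0,-0.116],[0,0,-0.116],[0,0,-0.116],[0,0,-0.116],[0,0,-0.116],[0,0,-0.116],[0,0,-0.116],[0,0,-0.116],[0,0,-0.116],[0,0,-0.116],[0,0,0],[0,0,0]],"hand":[-1,-1,-1,-1,-1,-1,-1,-1,-1,-1,-1,-1]}'
python3 - <<'E'
from h import *
p,im,h=snap("wrist","w1"); print(r.read_state()["ee_rot"],p)
E
```

```text
t: 1.77
ee_pos: [475.0, 4.4, 344.8]
ee_rot: [-3.141, 0.0, 0.415]
force: [1.2, -0.8, 0.4]
gripper_width: 85.0
finger_force: 0.0
t: 2.77
ee_pos: [474.8, 2.1, 344.4]
ee_rot: [-3.141, 0.0, 1.571]
force: [-0.3, 0.5, -0.1]
gripper_width: 85.5
finger_force: 0.0
[-3.14096381e+00  4.46323018e-05  1.57089960e+00] {'fx': 307.1153726157747, 'fy': 307.1153726157747, 'cx': 262.22218968413245, 'cy': 191.49469917961494, 'k1': -0.07755619607776648, 'world_from_camera': array([[ 9.99998923e-01, -6.06205567e-05, -1.46663687e-03,
         4.75069142e+02],
       [-4.47955329e-04, -9.64088373e-01, -2.65581264e-01,
         6.85652259e+01],
       [-1.39786787e-03,  2.65581634e-01, -9.64087362e-01,
         4.92932122e+02],
       [ 0.00000000e+00,  0.00000000e+00,  0.00000000e+00,
         1.00000000e+00]])}
```

View pics/w1.png

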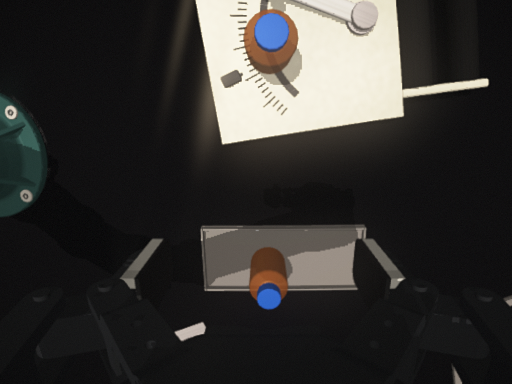

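Wrist view from above: bottle cap at (272,30), tab at (232,78), boss at (365,14), tray corners about (202,227) to (367,289), and stock cap at (268,297).

```bash
python3 - <<'E'
from h import *
p=r.camera_params("wrist"); im=cv2.imread("pics/w1.png"); h=cv2.cvtColor(im,cv2.COLOR_BGR2HSV)
m=(h[:,:,0]>100)&(h[:,:,0]<125)&(h[:,:,1]>150)&(h[:,:,2]>80)
for c,a,b in blobs(m,100): print(c,a,b,onz(p,c,165).round(1),onz(p,c,113).round(1))
print("pivot",onz(p,(365,14),78).round(1),"tab",onz(p,(232,78),60).round(1))
for q in [(202,227),(365,226),(206,290),(367,289)]: print(onz(p,q,16).round(1))
E
```

```text
[271.2  31.1] 931 [255  14  34  35] [483.6 142.5 165. ] [484.9 154.3 113. ]
[268.4 296.5] 495 [257 284  24  26] [ 482.3 -156.3  165. ] [ 483.4 -192.   113. ]
pivot [603.  184.2  78. ] tab [434.  107.2  60. ]
[ 373.8 -124.4   16. ]
[ 647.  -122.9   16. ]
[ 373.9 -245.6   16. ]
[ 662.9 -244.7   16. ]
```

```bash
python3 -m pendant '{"linear":[[23.5,1.5,21],[23.5,1.5,21],[23.5,1.5,21],[23.5,1.5,21],[23.5,1.5,21],[24,1.5,21],[0,0,0],[0,0,15],[0,0,20],[0,0,20],[0,0,20],[0,0,18],[0,0,0],[0,0,0]],"angular":[[0,0,0],[0,0,0],[0,0,0],[0,0,0],[0,0,0],[0,0,0],[0,0,0],[0,0,0],[0,0,0],[0,0,0],[0,0,0],[0,0,0],[0,0,0],[0,0,0]],"hand":[-1,-1,-1,-1,-1,-1,-1,-1,-1,-1,-1,-1,-1,-1]}'
python3 -m pendant '{"linear":[[0,0,0],[0,0,0],[0,0,0],[0,0,0],[0,0,0],[0,0,0],[0,0,0],[0,0,0]],"angular":[[0,0,0],[0,0,0],[0,0,0],[0,0,0],[0,0,0],[0,0,0],[0,0,0],[0,0,0]],"hand":[1,1,1,1,1,1,1,1]}' 35
```

```text
t: 3.98
ee_pos: [483.4, 143.3, 125.4]
ee_rot: [-3.14, 0.001, 1.573]
force: [0.2, 0.2, 0.9]
gripper_width: 85.6
finger_force: 0.0
t: 4.65
ee_pos: [484.0, 144.7, 130.3]
ee_rot: [3.139, 0.001, 1.573]
force: [-7.7, -1.9, 34.0]
gripper_width: 49.3
finger_force: 33.0
```

```bash
python3 - <<'E'
from h import *
p,im,h=snap("side"); print(proj(p,[484,144,122]),proj(p,[484,144,55]))
a=cv2.resize(im[140:270,140:300],None,fx=4,fy=4,interpolation=2)
p,im,h=snap("wrist"); b=cv2.resize(im[190:384],(640,242))
cv2.imwrite("pics/s2.png",np.vstack([a,b[:80]])[:,:,::-1])
E
```

```text
[230.8963481  190.55917428] [232.29557427 204.15349224]
```

View pics/s2.png

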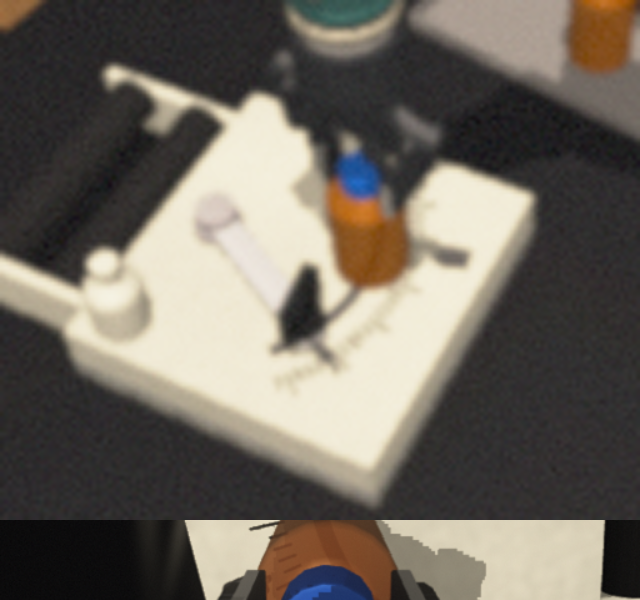

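```bash
python3 - <<'E'
from h import *
print(r.read_state()["force"],r.read_state()["gripper_width"],r.read_state()["ee_pos"])
p,im,h=snap("wrist"); 
m=(h[:,:,0]>100)&(h[:,:,0]<125)&(h[:,:,1]>150)&(h[:,:,2]>60)
for c,a,b in blobs(m,100): print(c,a,b,onz(p,c,167).round(1)); 
for z in(137,55):
  for dy in(-30,0,30): print(z,dy,proj(p,[484,144.7+dy,z]).round(),proj(p,[454,144.7+dy,z]).round())
cv2.imwrite("pics/w2.png",im[:,:,::-1])
E
```

```text
[-9.13059699 -2.16905508 33.62531033] 48.98457349874848 [483.94572468 144.67756326 130.35119499]
[262.  269.9] 5231 [222 227  81  84] [483.8 147.1 167. ]
137 -30 [262. 295.] [206. 295.]
137 0 [262. 244.] [203. 244.]
137 30 [262. 186.] [200. 186.]
55 -30 [262. 234.] [224. 234.]
55 0 [262. 197.] [223. 197.]
55 30 [262. 158.] [221. 158.]
```

View pics/w2.png

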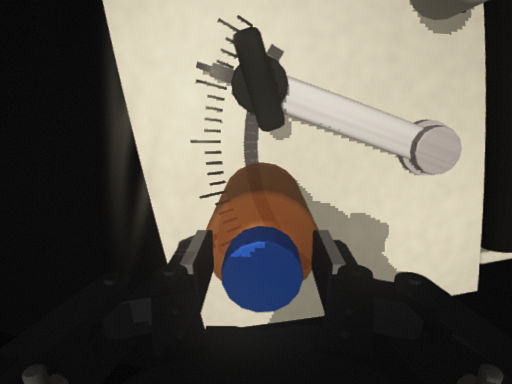

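The pads (rows 230–290) are squeezing the bottle's shoulder. The bottle is still upright and where I measured it. I'll reopen, go lower and re-grip.

```bash
python3 -m pendant '{"linear":[[0,0,0],[0,0,0],[0,0,0],[0,0,0],[0,0,0],[0,0,0],[0,0,2],[2,0,2],[0,0,2],[0,0,0],[0,0,0]],"angular":[[0,0,0],[0,0,0],[0,0,0],[0,0,0],[0,0,0],[0,0,0],[0,0,0],[0,0,0],[0,0,0],[0,0,0],[0,0,0]],"hand":[-1,-1,-1,-1,-1,-1,-1,-1,-1,-1,-1]}'
python3 -m pendant '{"linear":[[0,0,0],[0,0,0],[0,0,0],[0,0,0],[0,0,0],[0,0,0]],"angular":[[0,0,0],[0,0,0],[0,0,0],[0,0,0],[0,0,0],[0,0,0]],"hand":[1,1,1,1,1,1]}' 25
python3 -c "
from h import *
p,im,h=snap('wrist')
m=(h[:,:,0]>100)&(h[:,:,0]<125)&(h[:,:,1]>150)&(h[:,:,2]>60)
for c,a,b in blobs(m,100): print(c,a,b,onz(p,c,167).round(1))"
```

```text
t: 5.72
ee_pos: [483.5, 145.8, 119.4]
ee_rot: [-3.141, 0.0, 1.574]
force: [0.1, 0.2, -0.1]
gripper_width: 85.6
finger_force: 0.0
t: 6.22
ee_pos: [483.8, 145.8, 120.2]
ee_rot: [3.141, 0.0, 1.574]
force: [-0.2, -0.4, 4.9]
gripper_width: 57.9
finger_force: 26.1
[262.4 285. ] 6176 [220 238  86  93] [483.8 147.6 167. ]
```

```bash
python3 -m pendant '{"linear":[[0,0,0],[0,0,0],[0,0,-4],[0,0,-8],[0,0,-12],[0,0,-12],[0,0,-12],[0,0,-12],[0,0,-8],[0,0,0]],"angular":[[0,0,0],[0,0,0],[0,0,0],[0,0,0],[0,0,0],[0,0,0],[0,0,0],[0,0,0],[0,0,0],[0,0,0]],"hand":[1,1,1,1,1,1,1,1,1,1]}' 45
python3 -m pendant '{"linear":[[-10,3,0],[-18,5,0],[-22,6,0],[-22,6,0],[-22,6,0],[-22,6,0],[-22,6,0],[-22,6,0],[-22,6,0],[-22,6,0],[-22,6,0],[-22,6,0],[-22,6,0],[-22,6,0],[-22,6,0],[-14,5,0],[-6,2,0],[0,0,0]],"angular":[[0,0,0],[0,0,0],[0,0,0],[0,0,0],[0,0,0],[0,0,0],[0,0,0],[0,0,0],[0,0,0],[0,0,0],[0,0,0],[0,0,0],[0,0,0],[0,0,0],[0,0,0],[0,0,0],[0,0,0],[0,0,0]],"hand":[1,1,1,1,1,1,1,1,1,1,1,1,1,1,1,1,1,1]}'
python3 -m pendant '{"linear":[[0,0,0],[0,0,0],[0,0,0],[0,0,0],[0,0,0],[0,0,0],[0,0,0],[0,0,0],[0,0,0],[0,0,0],[0,0,0],[0,0,0],[0,0,0],[0,0,0],[0,0,0],[0,0,0],[0,0,0]],"angular":[[0,0,0.06],[0,0,0.1],[0,0,0.11],[0,0,0.11],[0,0,0.11],[0,0,0.11],[0,0,0.11],[0,0,0.11],[0,0,0.11],[0,0,0.11],[0,0,0.11],[0,0,0.11],[0,0,0.11],[0,0,0.11],[0,0,0.1],[0,0,0],[0,0,0]],"hand":[1,1,1,1,1,1,1,1,1,1,1,1,1,1,1,1,1]}'
python3 -c "
from h import *
p,im,h=snap('wrist','w3')
m=(h[:,:,0]>100)&(h[:,:,0]<125)&(h[:,:,1]>150)&(h[:,:,2]>60)
for c,a,b in blobs(m,100): print(c,a,b,onz(p,c,227).round(1),onz(p,c,114).round(1))"
```

```text
t: 7.1
ee_pos: [484.7, 146.1, 189.3]
ee_rot: [3.139, -0.001, 1.574]
force: [0.6, -0.1, -1.9]
gripper_width: 57.2
finger_force: 48.5
t: 8.6
ee_pos: [577.4, -190.1, 186.8]
ee_rot: [-3.14, 0.0, 1.571]
force: [-0.1, 0.4, -2.4]
gripper_width: 56.7
finger_force: 48.5
t: 10.02
ee_pos: [577.5, -185.7, 187.4]
ee_rot: [-3.14, 0.001, -0.001]
force: [-0.0, -0.3, -3.1]
gripper_width: 56.9
finger_force: 48.5
[262.2 284.4] 6271 [219 238  87  93] [ 575.8 -186.5  227. ] [ 503.9 -186.2  114. ]
```

View pics/w3.png

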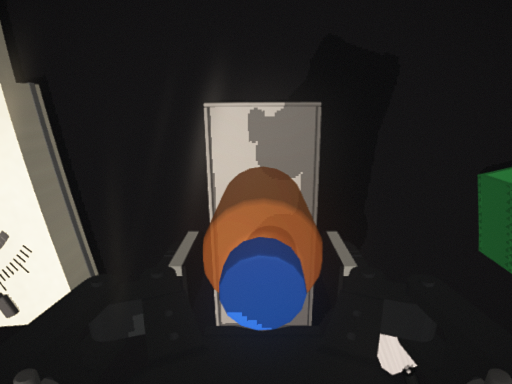

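The bottle is held upright with the tray centred beneath it: the tray's far wall spans columns 206–321 and the cap is at 262. Lowering now.

```bash
python3 -m pendant '{"linear":[[0,0,8],[0,0,16],[0,0,18],[0,0,18],[0,0,18],[0,0,14],[0,0,8],[0,0,6],[0,0,4],[0,0,0],[0,0,0]],"angular":[[0,0,0],[0,0,0],[0,0,0],[0,0,0],[0,0,0],[0,0,0],[0,0,0],[0,0,0],[0,0,0],[0,0,0],[0,0,0]],"hand":[1,1,1,1,1,1,1,1,1,1,1]}'
python3 -m pendant '{"linear":[[0,0,2],[0,0,1],[0,0,1],[0,0,0]],"angular":[[0,0,0],[0,0,0],[0,0,0],[0,0,0]],"hand":[1,1,1,1]}'
```

```text
t: 10.98
ee_pos: [578.2, -188.0, 78.1]
ee_rot: [3.141, -0.001, -0.006]
force: [-0.2, -1.5, -2.2]
gripper_width: 56.8
finger_force: 48.6
t: 11.32
ee_pos: [577.8, -187.9, 73.8]
ee_rot: [3.142, -0.0, -0.006]
force: [0.8, -0.2, -2.7]
gripper_width: 56.7
finger_force: 48.6
```

```bash
python3 -m pendant '{"linear":[[0,0,1.5],[0,0,1.5],[0,0,1],[0,0,0],[0,0,0]],"angular":[[0,0,0],[0,0,0],[0,0,0],[0,0,0],[0,0,0]],"hand":[1,1,1,1,1]}'
python3 -m pendant '{"linear":[[0,0,1],[0,0,0],[0,0,0]],"angular":[[0,0,0],[0,0,0],[0,0,0]],"hand":[1,1,1]}'
```

```text
t: 11.73
ee_pos: [577.7, -187.9, 69.6]
ee_rot: [-3.142, 0.0, -0.006]
force: [-0.7, -0.6, -3.2]
gripper_width: 57.1
finger_force: 48.7
t: 11.98
ee_pos: [577.8, -187.9, 69.6]
ee_rot: [-3.141, -0.0, -0.006]
force: [-1.4, 0.5, 5.8]
gripper_width: 56.9
finger_force: 49.4
```

```bash
python3 -m pendant '{"linear":[[0,0,0],[0,0,0],[0,0,0],[0,0,0],[0,0,0],[0,0,0],[0,0,-8],[0,0,-16],[0,0,-25],[0,0,-30],[0,0,-30],[0,0,-30],[0,0,-16],[0,0,0]],"angular":[[0,0,0],[0,0,0],[0,0,0],[0,0,0],[0,0,0],[0,0,0],[0,0,0],[0,0,0],[0,0,0],[0,0,0],[0,0,0],[0,0,0],[0,0,0],[0,0,0]],"hand":[-1,-1,-1,-1,-1,-1,-1,-1,-1,-1,-1,-1,-1,-1]}'
python3 -m pendant '{"linear":[[-5,-24,0],[-5,-24,0],[-5,-24,0],[-5,-24,0],[-5,-25,0],[-5,-25,0],[-5,-25,0],[-5,-25,0],[-5,-25,0],[-5,-25,0],[-5,-25,0],[-5,-25,0],[-5,-24,0],[0,0,0]],"angular":[[0,0,0],[0,0,0],[0,0,0],[0,0,0],[0,0,0],[0,0,0],[0,0,0],[0,0,0],[0,0,0],[0,0,0],[0,0,0],[0,0,0],[0,0,0],[0,0,0]],"hand":[-1,-1,-1,-1,-1,-1,-1,-1,-1,-1,-1,-1,-1,-1]}'
python3 -m pendant '{"linear":[[0,0,0],[0,0,0],[0,0,0],[0,0,0],[0,0,0],[0,0,0],[0,0,0],[0,0,0],[0,0,0],[0,0,0],[0,0,0],[0,0,0],[0,0,0],[0,0,0],[0,0,0],[0,0,0],[0,0,0],[0,0,0]],"angular":[[0,0,-0.114],[0,0,-0.114],[0,0,-0.114],[0,0,-0.114],[0,0,-0.114],[0,0,-0.114],[0,0,-0.114],[0,0,-0.114],[0,0,-0.114],[0,0,-0.114],[0,0,-0.114],[0,0,-0.114],[0,0,-0.114],[0,0,-0.114],[0,0,-0.114],[0,0,-0.114],[0,0,0],[0,0,0]],"hand":[-1,-1,-1,-1,-1,-1,-1,-1,-1,-1,-1,-1,-1,-1,-1,-1,-1,-1]}'
python3 - <<'E'
from h import *
p,im,h=snap("wrist","w4"); np.save("p4.npy",p,allow_pickle=True)
a=im[20:320,60:460]; cv2.imwrite("pics/w4c.png",cv2.resize(a,None,fx=2,fy=2,interpolation=2)[:,:,::-1])
E
```

```text
t: 13.15
ee_pos: [580.6, -188.9, 228.9]
ee_rot: [3.139, -0.009, -0.006]
force: [0.2, -1.0, 0.8]
gripper_width: 85.3
finger_force: 0.0
t: 14.32
ee_pos: [512.8, 138.7, 223.2]
ee_rot: [-3.139, 0.002, 0.002]
force: [-0.8, 0.0, 0.0]
gripper_width: 85.6
finger_force: 0.0
t: 15.82
ee_pos: [514.4, 131.7, 223.2]
ee_rot: [-3.14, 0.0, 1.814]
force: [1.0, 0.3, -0.2]
gripper_width: 85.3
finger_force: 0.0
```

View pics/w4c.png

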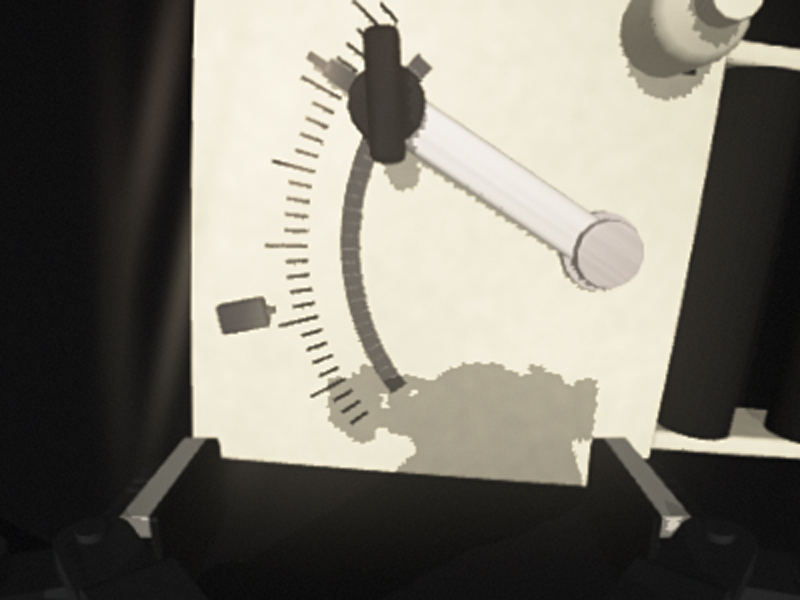

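The bar's top face runs from crop (381,28) to (388,160), the boss is at (611,255), and the tab's rib end is at (272,310). The long ticks are at (292,162)=0.5, (286,245)=0.75, (297,322)=1.0 and (320,393)=1.25.

```bash
python3 - <<'E'
from h import *
from scipy.spatial.transform import Rotation as Ro
p4=np.load("p4.npy",allow_pickle=True).item(); s=r.read_state()
T=np.eye(4); T[:3,:3]=Ro.from_euler("xyz",s["ee_rot"]).as_matrix(); T[:3,3]=s["ee_pos"]
H=np.linalg.inv(T)@p4["world_from_camera"]
T2=np.eye(4); T2[:3,:3]=Ro.from_euler("xyz",[3.139,.001,1.573]).as_matrix(); T2[:3,3]=[484,144.7,130.3]
p2=dict(p4); p2["world_from_camera"]=T2@H
c=lambda x,y:(x/2+60,y/2+20)
def tri(a,b):
    (o,d),(q,e)=a,b; t=np.linalg.lstsq(np.c_[d,-e],q-o,rcond=None)[0]; return o+d*t[0],q+e*t[1]
def bar(n):
    v=cv2.cvtColor(cv2.imread(f"pics/{n}.png"),cv2.COLOR_BGR2GRAY); return v
# dark-bar masks
for n,p,roi in(("w4",p4,(220,20,290,110)),("w2",p2,(215,15,300,140))):
    v=bar(n); x0,y0,x1,y1=roi; m=(v[y0:y1,x0:x1]<45)
    k=max(cv2.findContours(m.astype(np.uint8),0,2)[0],key=cv2.contourArea); print(n,cv2.minAreaRect(k),"bbox",cv2.boundingRect(k),"+",x0,y0)
    for z in(95,103,110): print(z)
A=tri(ray(p4,c(381,27)),ray(p2,(246,30))); B=tri(ray(p4,c(388,160)),ray(p2,(271,128))); print("bar ends",A,B)
P=onz(p4,c(611,253),78); M=onz(p4,c(272,310),61); print("pivot",P,"mark",M,np.linalg.norm((M-P)[:2]))
ang=lambda v:np.arctan2(v[1],v[0])%(2*np.pi)
for n,q,d in((".5",(292,162),.5),(".75",(286,245),.75),("1",(297,322),1),("1.25",(320,393),1.25)):
    X=onz(p4,c(*q),55); print(n,X.round(1),np.linalg.norm((X-P)[:2]),"offset",ang(X-P)-d)
print("mark ang",ang(M-P),"pointer",ang(onz(p4,c(312,56),62)-P), np.linalg.norm((onz(p4,c(312,56),62)-P)[:2]))
for z in(100,106,110):
    a,b=onz(p4,c(381,27),z),onz(p4,c(388,160),z); m=(a+b)/2; print(z,m.round(1),np.linalg.norm(a-b),np.linalg.norm((m-P)[:2]),ang(m-P),ang(a-b))
E
```

```text
Traceback (most recent call last):
ValueError: max() iterable argument is empty
```

```bash
cat > k.py <<'E'
from h import *
from scipy.spatial.transform import Rotation as Ro
p4=np.load("p4.npy",allow_pickle=True).item(); s=r.read_state()
T=np.eye(4); T[:3,:3]=Ro.from_euler("xyz",s["ee_rot"]).as_matrix(); T[:3,3]=s["ee_pos"]
H=np.linalg.inv(T)@p4["world_from_camera"]
T2=np.eye(4); T2[:3,:3]=Ro.from_euler("xyz",[3.139,.001,1.573]).as_matrix(); T2[:3,3]=[484,144.7,130.3]
p2=dict(p4); p2["world_from_camera"]=T2@H
c=lambda x,y:(x/2+60,y/2+20)
def tri(a,b):
    (o,d),(q,e)=a,b; t=np.linalg.lstsq(np.c_[d,-e],q-o,rcond=None)[0]; return (o+d*t[0]).round(1),(q+e*t[1]).round(1)
A=tri(ray(p4,c(381,27)),ray(p2,(246,30))); B=tri(ray(p4,c(388,160)),ray(p2,(271,128))); print("bar ends",A,B)
P=onz(p4,c(611,253),78); M=onz(p4,c(272,310),61); print("pivot",P,"mark",M,np.linalg.norm((M-P)[:2]))
ang=lambda v:np.arctan2(v[1],v[0])%(2*np.pi)
for n,q,d in((".5",(292,162),.5),(".75",(286,245),.75),("1",(297,322),1),("1.25",(320,393),1.25)):
    X=onz(p4,c(*q),55); print(n,X.round(1),np.linalg.norm((X-P)[:2]),"offset",ang(X-P)-d)
print("mark ang",ang(M-P),"pointer",ang(onz(p4,c(312,56),62)-P), np.linalg.norm((onz(p4,c(312,56),62)-P)[:2]))
for z in(100,106,110):
    a,b=onz(p4,c(381,27),z),onz(p4,c(388,160),z); m=(a+b)/2; print(z,m.round(1),np.linalg.norm(a-b),np.linalg.norm((m-P)[:2]),ang(m-P),ang(a-b))
E
python3 k.py
```

```text
bar ends (array([475.5, 248.8, 113. ]), array([475.5, 248.9, 113. ])) (array([489.7, 200.4, 100.5]), array([488.7, 199.6, 100.5]))
pivot [603.12326255 185.12811588  78.        ] mark [447.50864713 113.65522285  61.        ] 171.24334431539714
.5 [441.9 188.8  55. ] 161.28626361597094 offset 2.6187134601544075
.75 [447.1 147.5  55. ] 160.47424039122762 offset 2.6284209666049443
1 [460.7 108.8  55. ] 161.54196120840226 offset 2.6333754293412404
1.25 [480.8  72.6  55. ] 166.18901638896904 offset 2.635322305941438
mark ang 3.5721487172621305 pointer 2.818163529120586 169.54926245793658
100 [482.  225.9 100. ] 53.31640927356286 127.7665335033686 2.8167409055696617 1.8623071882686348
106 [482.4 225.3 106. ] 52.139141073492695 127.21414110700319 2.820724582036519 1.8623071882686348
110 [482.6 224.8 110. ] 51.35429560677927 126.84700922533543 2.82339961445906 1.8623071882686362
```

```bash
python3 -m pendant '{"linear":[[20,-2,0],[20,-2,0],[20,-2,0],[20,-1,0],[19,-1,0],[0,0,0],[0,0,10],[0,0,20],[0,0,20],[0,0,20],[0,0,20],[0,0,20],[0,0,14],[0,0,0],[0,0,0]],"angular":[[0,0,0],[0,0,0],[0,0,0],[0,0,0],[0,0,0],[0,0,-0.048],[0,0,0],[0,0,0],[0,0,0],[0,0,0],[0,0,0],[0,0,0],[0,0,0],[0,0,0],[0,0,0]],"hand":[-1,-1,-1,-1,-1,-1,-1,-1,-1,-1,-1,-1,-1,-1,-1]}'
python3 -m pendant '{"linear":[[0,0,0],[0,0,0],[0,0,0],[0,0,0],[0,0,0],[0,0,0],[0,0,0],[0,0,0],[0,0,0],[0,0,0]],"angular":[[0,0,0],[0,0,0],[0,0,0],[0,0,0],[0,0,0],[0,0,0],[0,0,0],[0,0,0],[0,0,0],[0,0,0]],"hand":[1,1,1,1,1,1,1,1,1,1]}' 60
python3 -c "
from h import *
s=r.read_state();print(s['wrist_torque'],s['ee_pos'],s['joint_positions'])
p,im,h=snap('wrist','w5')"
```

```text
t: 17.12
ee_pos: [482.2, 225.3, 98.6]
ee_rot: [-3.139, 0.001, 1.863]
force: [-0.8, 0.5, -0.3]
gripper_width: 85.2
finger_force: 0.0
t: 17.95
ee_pos: [482.2, 226.3, 100.4]
ee_rot: [-3.141, 0.001, 1.866]
force: [-2.1, -0.9, 5.2]
gripper_width: 12.5
finger_force: 58.6
[-0.18928011  0.46249674 -0.020525  ] [482.24691743 226.34526201 100.37193908] [-0.25691026  0.56104689 -0.36169393  2.1196024   0.38667114  0.52406654
 -0.61103923]
```

View pics/w5.png

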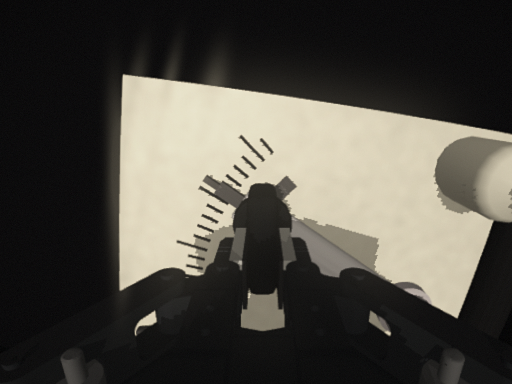

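The bar is held between the pads at about (262,250). Freeing the clamp: 1.0 rad anticlockwise.

```bash
python3 -m pendant '{"linear":[[0,0,0],[0,0,0],[0,0,0],[0,0,0],[0,0,0],[0,0,0],[0,0,0],[0,0,0],[0,0,0],[0,0,0],[0,0,0],[0,0,0],[0,0,0],[0,0,0]],"angular":[[0,0,-0.08],[0,0,-0.08],[0,0,-0.08],[0,0,-0.08],[0,0,-0.08],[0,0,-0.08],[0,0,-0.08],[0,0,-0.08],[0,0,-0.08],[0,0,-0.08],[0,0,-0.08],[0,0,-0.08],[0,0,-0.04],[0,0,0]],"hand":[1,1,1,1,1,1,1,1,1,1,1,1,1,1]}'
python3 - <<'E'
from h import *
s=r.read_state();print(s['wrist_torque'],s['joint_positions'])
p,im,h=snap('wrist','w6')
P=np.array([603.1,185.1]);K=s["ee_pos"][:2];R=K-P;print(np.hypot(*R),np.arctan2(R[1],R[0]))
# arc of 0.754 rad turning tool with the arm; rows in tool axes
E
```

```text
t: 19.17
ee_pos: [482.9, 228.6, 100.3]
ee_rot: [3.138, -0.0, 2.867]
force: [-1.5, 3.4, 2.0]
gripper_width: 12.8
finger_force: 58.7
[ 0.76807163  0.18596457 -0.04644237] [-0.06380997  0.61531853 -0.63544424  2.11027017  0.63656738  0.60885676
  0.14602936]
127.87876745871586 2.794329210878865
```

```bash
python3 -m pendant '{"linear":[[0.2,-3.8,0],[0.3,-6.4,0],[0.3,-6.4,0],[0.3,-6.4,0],[0.3,-6.4,0],[0.3,-6.4,0],[0.3,-6.4,0],[0.3,-6.4,0],[0.3,-6.4,0],[0.3,-6.4,0],[0.3,-6.4,0],[0.3,-6.4,0],[0.3,-6.4,0],[0.3,-6.4,0],[0.2,-3.8,0],[0,0,0],[0,0,0]],"angular":[[0,0,-0.03],[0,0,-0.05],[0,0,-0.05],[0,0,-0.05],[0,0,-0.05],[0,0,-0.05],[0,0,-0.05],[0,0,-0.05],[0,0,-0.05],[0,0,-0.05],[0,0,-0.05],[0,0,-0.05],[0,0,-0.05],[0,0,-0.05],[0,0,-0.03],[0,0,0],[0,0,0]],"hand":[1,1,1,1,1,1,1,1,1,1,1,1,1,1,1,1,1]}'
python3 - <<'E'
from h import *
s=r.read_state();print(s['wrist_torque'],s['joint_positions'])
p,im,h=snap('wrist','w7'); np.save("p7.npy",p,allow_pickle=True)
P=np.array([603.1,185.1]);K=s["ee_pos"][:2];R=K-P;print(np.hypot(*R),np.arctan2(R[1],R[0])%6.2832)
cv2.imwrite("pics/w7c.png",cv2.resize(im[100:350,100:430],None,fx=2.4,fy=2.4,interpolation=2)[:,:,::-1])
print(proj(p,[447.5,113.7,61]),proj(p,[603.1,185.1,78]))
E
```

```text
t: 20.63
ee_pos: [483.3, 140.5, 100.3]
ee_rot: [3.137, 0.003, -2.708]
force: [-2.0, 5.1, 1.8]
gripper_width: 12.8
finger_force: 59.2
[ 1.25894015  0.49765054 -0.11956601] [ 0.22522797  0.64487422 -0.82143598  2.17205309  0.79756941  0.65492042
  0.8395269 ]
127.8635720581756 3.4979022533202744
[247.8782512  147.32155575] [249.56331339 386.59146268]
```

View pics/w7c.png

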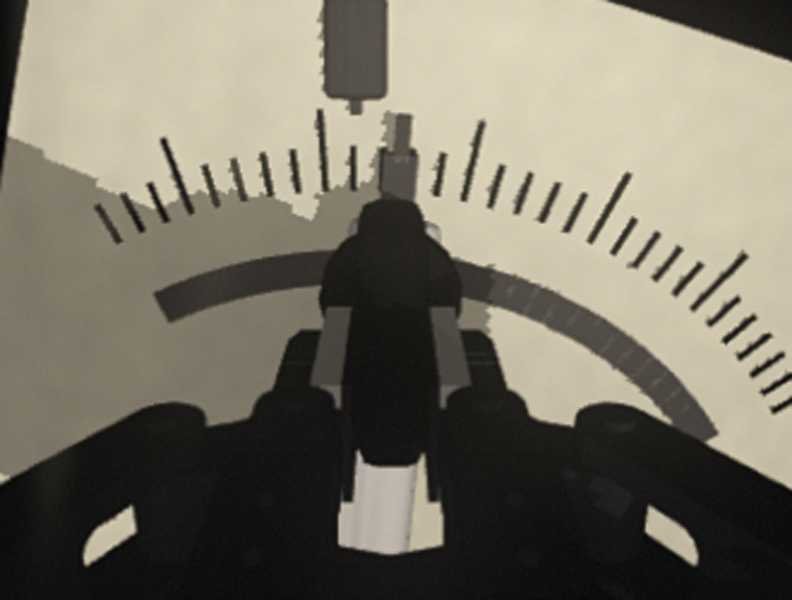

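The tab mark is at crop (356,112) and the pointer tip at (403,115), still clockwise of it by about 0.08 rad.

```bash
python3 - <<'E'
from h import *
p=np.load("p7.npy",allow_pickle=True).item()
c=lambda x,y:(x/2.4+100,y/2.4+100)
P=np.array([603.1,185.1]); ang=lambda v:np.arctan2(v[1],v[0])%6.2832
for n,q in(("mark",(356,112)),("tip",(403,115)),("base of ptr",(400,195))):
  for z in(58,62,66):
    X=onz(p,c(*q),z)[:2]-P; print(n,z,np.hypot(*X).round(1),ang(X).round(4))
for d,q in((1.0,(325,188)),(.95,(354,188)),(.85,(436,194)),(.8,(464,200)),(1.0,(320,112)),(.75,(482,122))):
    X=onz(p,c(*q),55)[:2]-P; print(d,np.hypot(*X).round(1),ang(X).round(4),(ang(X)-d).round(4))
E
```

```text
mark 58 171.2 3.5709
mark 62 171.7 3.5699
mark 66 172.2 3.569
tip 58 170.9 3.4997
tip 62 171.4 3.5005
tip 66 171.9 3.5013
base of ptr 58 149.6 3.4936
base of ptr 62 150.6 3.4947
base of ptr 66 151.6 3.4957
1.0 150.6 3.6281 2.6281
0.95 150.4 3.5762 2.6262
0.85 150.3 3.4284 2.5784
0.8 149.9 3.3764 2.5764
1.0 171.1 3.6268 2.6268
0.75 171.6 3.3768 2.6268
```

```bash
python3 -m pendant '{"linear":[[0.2,-3.2,0],[0.2,-3.2,0],[0.2,-3.0,0],[0,0,0],[0,0,0],[0,0,0]],"angular":[[0,0,-0.025],[0,0,-0.025],[0,0,-0.02],[0,0,0],[0,0,0],[0,0,0]],"hand":[1,1,1,1,1,1]}'
cat > chk.py <<'E'
from h import *
import sys
s=r.read_state(); p,im,h=snap("wrist",sys.argv[1]); g=cv2.cvtColor(im,cv2.COLOR_RGB2GRAY)
P=np.array([603.1,185.1]); ang=lambda v:np.arctan2(v[1],v[0])%6.2832
K=s["ee_pos"][:2]-P; print("tcp",np.hypot(*K).round(1),ang(K).round(4),"yaw",(s["ee_rot"][2]%6.2832).round(3),"tq",s["wrist_torque"].round(2))
# polar darkness profile around the pivot: mark rib/tab at r 178-190, pointer tip r 163-170
ths=np.arange(3.40,3.75,.001)
for n,rs,z in(("tab",np.arange(176,190,1),62),("tip",np.arange(163,170,.5),62)):
    pts=np.array([[proj(p,[P[0]+R*np.cos(t),P[1]+R*np.sin(t),z]) for t in ths] for R in rs],np.float32)
    v=cv2.remap(g,pts[...,0],pts[...,1],1); m=np.median(v,0); t=ths[m<(m.max()+m.min())/2]
    runs=np.split(t,np.where(np.diff(t)>.0015)[0]+1); print(n,[(a[0].round(3),a[-1].round(3),((a[0]+a[-1])/2).round(4)) for a in runs if len(a)>8],m.min(),m.max())
E
python3 chk.py w8
```

```text
t: 21.18
ee_pos: [486.5, 132.5, 100.3]
ee_rot: [3.136, 0.003, -2.637]
force: [-2.8, 5.8, 2.5]
gripper_width: 12.9
finger_force: 59.3
tcp 127.9 3.5658 yaw 3.647 tq [ 1.43  0.6  -0.05]
tab [(np.float64(3.53), np.float64(3.617), np.float64(3.5735))] 77.0 222.0
tip [(np.float64(3.557), np.float64(3.585), np.float64(3.571)), (np.float64(3.623), np.float64(3.633), np.float64(3.628))] 57.0 220.0
```

```bash
python3 -m pendant '{"linear":[[0,0,0],[0,0,0],[0,0,0],[0,0,0],[0,0,0],[0,0,0],[0,0,0],[0,0,0],[0,0,0],[0,0,0]],"angular":[[0,0,0.08],[0,0,0.08],[0,0,0.08],[0,0,0.08],[0,0,0.08],[0,0,0.05],[0,0,0],[0,0,0],[0,0,0],[0,0,0]],"hand":[1,1,1,1,1,1,1,1,1,1]}'; python3 chk.py w9
```

```text
t: 22.07
ee_pos: [486.2, 133.3, 100.3]
ee_rot: [3.135, 0.001, -3.085]
force: [-3.7, 7.7, 2.2]
gripper_width: 12.5
finger_force: 59.3
tcp 127.8 3.5591 yaw 3.198 tq [1.73 0.81 0.06]
tab [(np.float64(3.526), np.float64(3.614), np.float64(3.57))] 66.0 202.0
tip [(np.float64(3.551), np.float64(3.58), np.float64(3.5655)), (np.float64(3.616), np.float64(3.626), np.float64(3.621))] 45.5 198.5
```

```bash
python3 -m pendant '{"linear":[[-0.3,-0.8,0],[0,0,0],[0,0,0],[0,0,0],[0,0,0],[0,0,0],[0,0,0],[0,0,0]],"angular":[[0,0,0],[0,0,0],[0,0,0],[0,0,0.06],[0,0,0.06],[0,0,0],[0,0,0],[0,0,0]],"hand":[1,1,1,1,1,1,1,1]}'; python3 chk.py w10
```

```text
t: 22.78
ee_pos: [486.3, 133.3, 100.3]
ee_rot: [3.134, 0.0, 3.078]
force: [-4.2, 7.4, 2.0]
gripper_width: 12.7
finger_force: 59.3
tcp 127.8 3.5593 yaw 3.078 tq [1.98 0.95 0.05]
tab [(np.float64(3.525), np.float64(3.613), np.float64(3.569))] 63.5 202.0
tip [(np.float64(3.55), np.float64(3.577), np.float64(3.5635)), (np.float64(3.614), np.float64(3.624), np.float64(3.619))] 43.5 199.0
```

```bash
python3 -m pendant '{"linear":[[-0.5,-1.0,0],[0,0,0],[0,0,0],[0,0,0],[0,0,0],[0,0,0],[0,0,0],[0,0,0],[0,0,0],[0,0,0],[0,0,0],[0,0,0],[0,0,0]],"angular":[[0,0,0],[0,0,0],[0,0,0.06],[0,0,0.06],[0,0,0.06],[0,0,0.06],[0,0,0.06],[0,0,0.06],[0,0,0.06],[0,0,0.06],[0,0,0.03],[0,0,0],[0,0,0]],"hand":[1,1,1,1,1,1,1,1,1,1,1,1,1]}'; python3 chk.py w11
```

```text
t: 23.92
ee_pos: [486.4, 133.4, 100.4]
ee_rot: [3.134, -0.003, 2.573]
force: [-5.7, 9.8, 3.1]
gripper_width: 12.4
finger_force: 59.8
tcp 127.6 3.5586 yaw 2.573 tq [2.38 1.16 0.53]
tab [(np.float64(3.521), np.float64(3.612), np.float64(3.5665))] 72.5 205.5
tip [(np.float64(3.549), np.float64(3.579), np.float64(3.564)), (np.float64(3.608), np.float64(3.619), np.float64(3.6135))] 47.5 206.0
```

```bash
python3 -m pendant '{"linear":[[0,0,0],[0,0,0],[0,0,0],[0,0,0],[0,0,0],[0,0,0],[0,0,-6],[0,0,-14],[0,0,-20],[0,0,-20],[0,0,-20],[0,0,-20],[0,0,0],[0,0,0]],"angular":[[0,0,0],[0,0,0],[0,0,0],[0,0,0],[0,0,0],[0,0,0],[0,0,0],[0,0,0],[0,0,0],[0,0,0],[0,0,0],[0,0,0],[0,0,0],[0,0,0]],"hand":[-1,-1,-1,-1,-1,-1,-1,-1,-1,-1,-1,-1,-1,-1]}'; python3 chk.py w12
python3 - <<'E'
import cv2
im=cv2.imread("pics/w12.png"); t=cv2.imread("pics/w12.png")
from h import *
p,i,h=snap("top"); b=cv2.resize(i[120:240,180:370],(504,318))[:,:,::-1]
a=cv2.resize(im[40:290,60:460],(504,315))
cv2.imwrite("pics/w12c.png",np.vstack([cv2.resize(im[40:320,90:440],(700,560))[:400]*1,cv2.resize(b,(700,200))]))
E
```

```text
t: 25.13
ee_pos: [488.6, 127.0, 200.9]
ee_rot: [3.14, 0.002, 2.565]
force: [-0.3, -0.1, -0.1]
gripper_width: 85.1
finger_force: 0.0
tcp 128.4 3.6112 yaw 2.565 tq [0.02 0.05 0.02]
tab [(np.float64(3.524), np.float64(3.613), np.float64(3.5685))] 86.0 228.0
tip [(np.float64(3.549), np.float64(3.576), np.float64(3.5625)), (np.float64(3.614), np.float64(3.625), np.float64(3.6195))] 77.5 228.0
```

View pics/w12c.png

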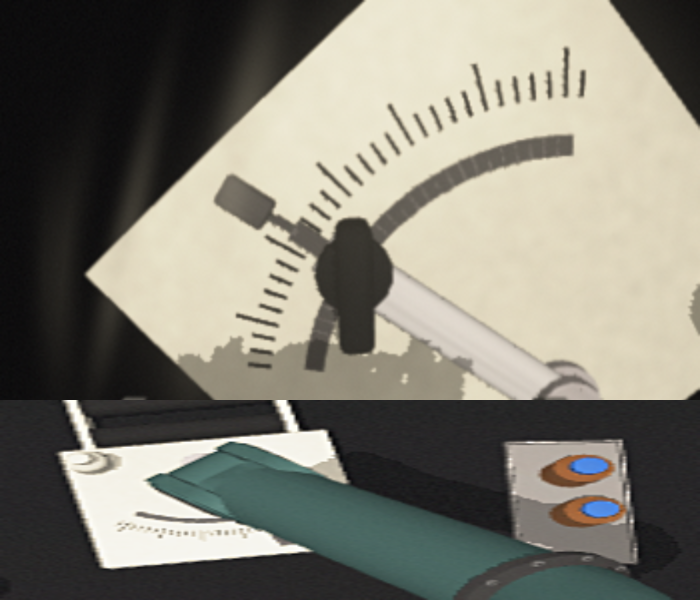

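The pointer meets the tab's rib at crop (275,217), within about 0.005 rad, and stayed there after release. The knob is at its tight stop, and both amber bottles stand in the tray. Handing in.

```bash
python3 -c "
from station import r
print(r.finish_job())"
```

```text
the job is handed in; nothing more can be done
None
```

The job is handed in at about 25 s of the 64 s allowed: the amber bottle stands in the spill tray beside the other one, and the arm is clamped with its pointer about 0.005 rad (1 mm) short of the index tab, the knob tight at its stop.

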